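# Start the boiler plug of a steam iron station by its thread drop

### The job

The black boiler plug on the upturned steam station is only resting on the start of its thread: turn it backward (counter-clockwise from above) until you feel it drop into the thread, then forward (clockwise) one full turn so that it is properly started, and finish still holding it in the gripper, without letting go. The plug and its brass thread are delicate, so grip lightly and do not push or pull hard along the thread, and leave the iron, tray, screwdriver and pliers undisturbed.

Things in the scene. Friction and masses are not known exactly. Their poses are not given: they have to be found in the camera images.
- station: Base unit of a steam iron, fixed, lying bottom up: white and grey box 220 mm (its x) by 300 mm (its y), top face 100 mm above the table, four 6 mm rubber feet near the corners. Origin: centre of its underside, at table height. A brass boss 66 mm across and 30 mm high stands on top at (0, -45) mm in the station's frame, holding a right-hand thread of 8 mm pitch.
- plug: Captive black plug, upright on the boss axis: head 54 mm across, 10 mm thick; on it a grip bar 48 mm long (plug x), 14 mm thick (plug y), 30 mm high, free on all sides, yellow mark on its +x end. Origin: on the axis, underside of the head. Delicate: at most 120 N of finger force in all (both fingers added, about 60 N each) and 25 N of thrust or pull on the thread.
- plug_grip (a point): Point on the plug's axis at mid-height of the grip bar: 15 mm above the head's top face, 15 mm below the bar's top (177 mm above the table at stem 0). Turns with the plug: x along the bar to the yellow mark, z up.
- boss_mark (a point): Red mark on the rim of the brass boss, on its top face, 29.5 mm from the plug's axis; a red stripe on the housing continues it outwards. When the plug drops, its yellow mark points at the red mark (within 10 degrees); after one full turn forward it does so again.
- spin (a joint): Plug angle, rad, growing clockwise seen from above (forward, screwing in); 0 where the yellow mark points at the red mark. Starts between 0.55 and 1.35; the thread drop comes at about -0.1; one full turn forward is 6.28. Stops at -4 and 8.3. The plug stays at the angle where it is left (turning takes about 0.03 N m).
- stem (a joint): How far the plug has sunk, m: 0 at the top end of the thread; starts at 0.001 to 0.002, jumps from 0 to 0.008 at the drop, 0.016 one turn later (8 mm a turn). Stops at -0.003 and 0.0185. It sinks by its own weight (about 1.5 N) as the thread lets it; a tight grip holds it up, but fingers left some mm wider than the bar can push it round and let it drop and sink.
- iron: Bystander: white steam iron, 240 by 110 by 53 mm, lying soleplate up beside the station. Origin: centre of its underside.
- tray: Bystander: shallow aluminium tray with brass screws, 260 by 65 by 22 mm. Origin: centre of its underside.
- screwdriver: Bystander: screwdriver with yellow handle, 160 mm long, up to about 30 mm thick, lying on the station's top, along the station's x, about 130 mm from the plug. Origin: under the middle of its length.
- pliers: Bystander: pliers with red handles, about 170 mm long, 75 mm wide, 16 mm high, lying on the table. Origin: near its middle, at table height.

How it is judged:
By the outcome, as a careful person would: the job done as asked, in the order asked, and still so for the second after the job is handed in, while the arm keeps its last pose, push and grip.
It also fails if it takes over 64 s, if anything falls off the work surface, if the arm or the gripper's body presses on something with over 40 N, if the wrist force passes 120 N, or if a joint passes its speed limit or range.

### The arm

A 7-joint arm with a two-finger parallel gripper is mounted at the origin on the work surface. World frame = base frame: x ahead of the robot, y to its left, z up, the work surface at z = 0. Lengths are in m, angles in rad, forces in N, time in s.
With the tool pointing down it reaches from about 0.4 to 0.9 m from the base axis. Payload 5.5 kg.
Tool frame: the origin (TCP) lies midway between the tips of the shut fingers; the grasp point (between the pads) lies 19 mm behind it (hold_point_z is the distance from the TCP to the grasp point, in m); z points along the fingers, y is the line along which they close (so a half turn about z gives the same grasp; the last joint's range is limited). The gripper opens to 85 mm and grips with 20 to 120 N. Pads are 22 mm wide; open, the fingers measure 114 mm over their backs; the gripper's body (76 mm by 85 mm) begins 54 mm behind the grasp point. The pads swing forward as they close: fully open they stand 13 mm farther back than shut.
Start: joints at [-0.928, 0.501, -0.427, 1.55, 0.221, 1.138, -0.21], TCP at [0.241, 0.604, 0.231] pointing down, gripper open.
Joint ranges: [-2.88, 2.88], [-0.31, 2.03], [-1.54, 1.56], [0.2, 2.42], [-1.41, 4.55], [0.19, 2.02], [-2.57, 2.57]. Speed limits (rad/s): [2.57, 2.57, 3.14, 3.14, 3.14, 3.14, 3.14].

### API

Orientations are given as a unit quaternion [x, y, z, w].
In Python, from cell import read_state, grab_frame, camera_model, job_done, boxes_of, tip_of, hold_point_z gives the robot as it stands. The module is installed in compiled form; this text tells all that it offers.
- The arm moves only by the tool jog_arm, never from a script. Its argument "deltas" is a list that holds one entry, the list of rows, each a list of 7 numbers: the shift along the tool's x, y, z in mm, then the turn, a rotation vector about the tool's x, y, z in rad, then the opening, from 0 (shut) to 1 (fully open). In form: [[[tx, ty, tz, wx, wy, wz, grip], ...]]. A call has 1 to 12 rows; each row is the pose to reach, as a shift and turn from the pose commanded when the call began, along the tool's axes at that moment; what a row does not reach only later rows make up. A row lasts 1/8 s, in which the tool goes at most 62.5 mm and 10.7 degrees, less where a joint would pass 70% of its speed; a pose out of reach is approached as far as the arm can. A call with a gripper value outside its range is refused whole. The fingers move at their own pace and stop on an object; the grip force is fixed at half the most. Time passes only in rows, so rows that repeat a pose let the fingers close. It gives the time, the measured TCP pose, the force, the opening and the grip force at its end, in the units of the state.
- read_state(): the state, without advancing time (a new reading comes with each control period).
- grab_frame(name): name is "scene" or "side" or "wrist"; returns the picture (480x640x3 uint8, blue, green, red); there is no depth.
- camera_model(name): a dict with "camera_matrix" (3x3 intrinsics, pixels), "R" (3x3) and "t" (3): a world point X has camera coordinates R X + t. Camera axes: x right, y down, z forward; pixel columns grow to the right and rows downward; lengths in m; the calibration is good to about 2 mm. A picture is of the moment at which its call begins: read the wrist's pose just before it. camera_model takes no time and is no camera call; for the wrist camera it gives the pose at the moment of the call.
- job_done(): hands the job in; it is judged then, once.
Trained networks look in the newest picture that a camera, given by its name, has taken for a name from the list of things; names that differ only in an ending like _2 or _b are one class to them, and where a whole thing is asked for, a point or a joint stands for the part that bears it (a point fixed in the world has none). Each returns a list of dicts, best first, with "confidence" (0 to 1); they miss things now and then, are a little off and sometimes report something else, mostly with a low value. They report only what shows in the picture. A call takes as long as a camera call.
- boxes_of(camera, name): "position" ([row, column] as shares, 0 to 1, of the picture: columns of its width, rows of its height, amid what is visible of it).
- tip_of(camera, name): "position" ([row, column] as shares, 0 to 1, of the picture: columns of its width, rows of its height: a listed point, or the origin of a listed thing).
The state is a dict: "time_s": time; "joints": joint angles; "qvel": joint speeds; "joint_efforts": joint torques, N m; "eef_pos": TCP position; "eef_rot": TCP orientation; "contact_force": force on the tool from outside, world axes, zero at the start; "ft_torque": the same for the moment, N m; "width": finger opening in m; "grip_force": force on a finger pad.
Only numpy, scipy, OpenCV 4.12 (cv2) and the standard library are available. Lean on these libraries where they do the work, as an engineer would, in place of code of your own. Each camera call takes 0.05 s, during which the arm holds its last target. There are 200 camera calls.

## Working session

There is one attempt and no reset: what is moved stays moved. The work goes in short steps, Python scripts to look and compute and a tool call to move; the robot and the scene stay as the last step left them, time stands still between calls to the robot, and variables do not carry over. Pictures are saved under pics/ and viewed, at most 10 in all, crops included, and the job is handed in when it is done.

Besides the shell and the picture viewer there is one more tool, called after ">>>" by a JSON object that holds its "method" and its "body", one argument or row to a line. jog_arm: Moves the arm, as the interface text tells. Its arguments: {"type":"object","properties":{"deltas":{"type":"array"}},"required":["deltas"]}

```bash
mkdir -p pics; cat > h.py <<'E'
import numpy as np, cv2
from cell import *
from scipy.spatial.transform import Rotation as Rn
def ray(cam,pos):
    m=camera_model(cam);K=np.array(m["camera_matrix"]);R=np.array(m["R"]);t=np.array(m["t"])
    d=R.T@np.linalg.inv(K)@np.array([pos[1]*640,pos[0]*480,1]);return -R.T@t,d/np.linalg.norm(d)
def at_z(cam,pos,z):
    c,d=ray(cam,pos);return c+d*(z-c[2])/d[2]
def tri(rs):
    A=sum(np.eye(3)-np.outer(d,d) for c,d in rs);b=sum((np.eye(3)-np.outer(d,d))@c for c,d in rs)
    return np.linalg.solve(A,b)
E
python3 - <<'E'
from h import *
s=read_state();print({k:np.round(v,3) for k,v in s.items()},hold_point_z if not callable(hold_point_z) else hold_point_z())
ims=[]
for c in("scene","side","wrist"):
    im=grab_frame(c);ims.append(im)
    for n in("plug_grip","boss_mark","plug","station","iron","screwdriver"):
        r=tip_of(c,n)[:1]
        for q in r: print(c,n,np.round(q["position"],3),round(q["confidence"],2),np.round(at_z(c,q["position"],{"plug_grip":.175,"boss_mark":.13,"plug":.14,"screwdriver":.1}.get(n,0)),3))
cv2.imwrite("pics/a.png",np.vstack([np.hstack([cv2.resize(ims[0],(400,300)),cv2.resize(ims[1],(400,300))]),np.hstack([cv2.resize(ims[2],(400,300)),np.zeros((300,400,3),np.uint8)])]))
E
```

```text
{'time_s': np.float64(0.0), 'joints': array([-0.928,  0.502, -0.427,  1.551,  0.221,  1.138, -0.21 ]), 'qvel': array([-0.   , -0.001, -0.001, -0.   ,  0.   ,  0.001, -0.002]), 'joint_efforts': array([ 0.0000e+00, -5.6953e+01, -5.8160e+00, -2.8094e+01,  1.1000e-02,
        1.2000e-02,  0.0000e+00]), 'eef_pos': array([0.241, 0.603, 0.23 ]), 'eef_rot': array([ 0.189,  0.982, -0.001, -0.   ]), 'contact_force': array([-0.07 , -0.312, -0.262]), 'ft_torque': array([-0.04 ,  0.037, -0.009]), 'grip_force': np.float64(0.0), 'width': np.float64(0.085)} 0.0187
scene plug_grip [0.353 0.416] 0.83 [ 0.575 -0.113  0.175]
scene boss_mark [0.4   0.401] 0.8 [ 0.604 -0.114  0.13 ]
scene plug [0.373 0.42 ] 0.64 [ 0.568 -0.117  0.14 ]
scene station [0.501 0.443] 0.56 [ 0.583 -0.064  0.   ]
scene iron [0.692 0.581] 0.89 [0.609 0.226 0.   ]
scene screwdriver [0.484 0.474] 0.74 [0.591 0.012 0.1  ]
side plug_grip [0.628 0.606] 0.88 [ 0.575 -0.111  0.175]
side boss_mark [0.646 0.628] 0.75 [ 0.609 -0.114  0.13 ]
side plug [0.642 0.604] 0.91 [ 0.587 -0.101  0.14 ]
side station [0.732 0.58 ] 0.73 [ 0.586 -0.075  0.   ]
side iron [0.541 0.443] 0.56 [0.614 0.216 0.   ]
side screwdriver [0.594 0.532] 0.59 [0.591 0.015 0.1  ]
```

View pics/a.png

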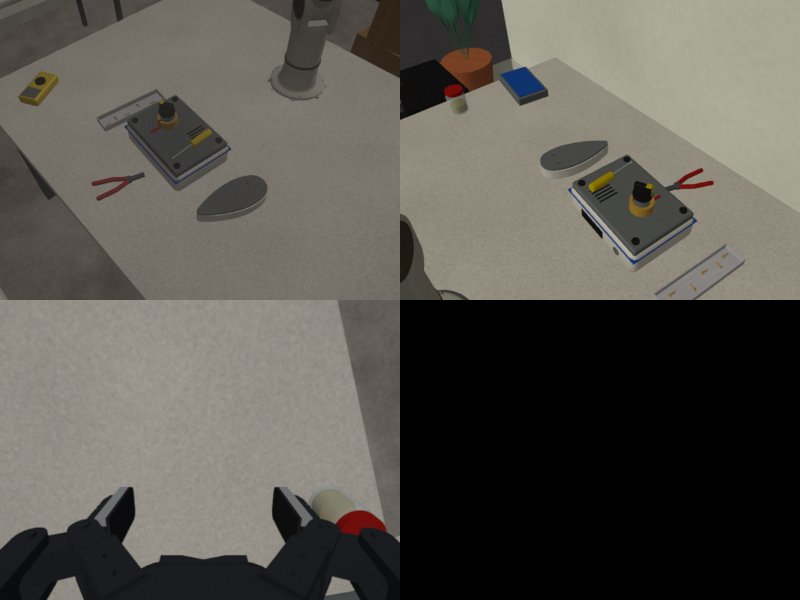

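The plug stands at about (0.576, -0.112), with the red mark towards +x. The side view shows the yellow mark and bar on top of it. I'll move above it for a wrist look.

>>> {"method": "jog_arm", "body": {
  "deltas": [
    [[0,0,-60,0,0,0,1],[-575,-540,-90,0,0,0,1],[-575,-540,-90,0,0,0,1],[-575,-540,-90,0,0,0,1],[-575,-540,-90,0,0,0,1],[-575,-540,-90,0,0,0,1],[-575,-540,-90,0,0,0,1],[-575,-540,-90,0,0,0,1],[-575,-540,-90,0,0,0,1],[-575,-540,-90,0,0,0,1],[-575,-540,-90,0,0,0,1],[-575,-540,-90,0,0,0,1]]
  ]
}}

```text
time_s: 2.55
eef_pos: [0.5324, -0.0205, 0.3179]
eef_rot: [0.189, 0.982, 0.0, 0.001]
contact_force: [0.8, 0.4, -0.9]
width: 0.0853
grip_force: 0.0
```

>>> {"method": "jog_arm", "body": {
  "deltas": [
    [[0,0,0,0,0,0,1]]
  ]
}}

```text
time_s: 2.68
eef_pos: [0.5329, -0.0252, 0.3175]
eef_rot: [0.194, 0.981, -0.001, 0.001]
contact_force: [-0.2, 0.1, -0.8]
width: 0.0854
grip_force: 0.0
```

```bash
python3 - <<'E'
from h import *
s=read_state();print({k:np.round(s[k],3) for k in("time_s","joints","eef_pos","eef_rot")})
c="wrist";im=grab_frame(c)
for n,z in(("plug_grip",.1755),("boss_mark",.13),("plug",.1385)):
    for q in tip_of(c,n)[:2]: print(n,np.round(q["position"],3),q["confidence"],np.round(at_z(c,q["position"],z),4))
cv2.imwrite("pics/b.png",im)
E
```

```text
{'time_s': np.float64(2.675), 'joints': array([ 0.002,  0.184, -0.008,  1.75 ,  0.004,  1.207,  1.174]), 'eef_pos': array([ 0.533, -0.025,  0.317]), 'eef_rot': array([ 0.194,  0.981, -0.001,  0.001])}
plug_grip [0.636 0.396] 0.64 [ 0.5728 -0.1     0.1755]
boss_mark [0.647 0.423] 0.67 [ 0.6013 -0.1024  0.13  ]
plug [0.616 0.406] 0.96 [ 0.5801 -0.1023  0.1385]
```

View pics/b.png

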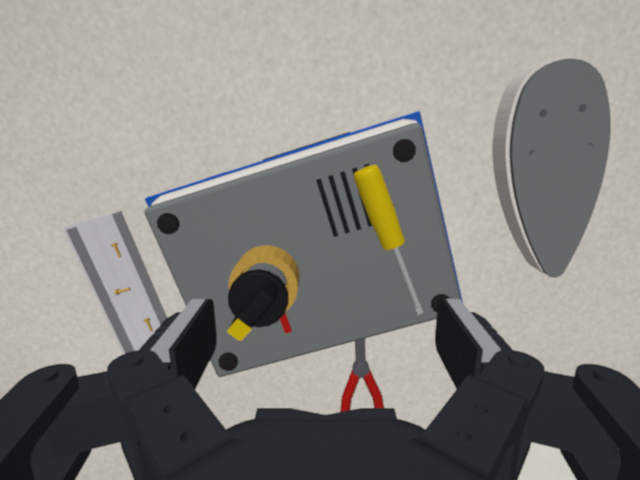

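The wrist view shows the plug at pixel (258, 297), the yellow mark at (238, 330) and the red stripe at (286, 325). The bar's yaw is about -53°, red is about -5°, so spin is about 0.84. The arm was still settling, so I'll centre, align and look again.

>>> {"method": "jog_arm", "body": {
  "deltas": [
    [[-69,-60,40,0,0,0.18,1],[-69,-60,60,0,0,0.36,1],[-69,-60,60,0,0,0.54,1],[-69,-60,60,0,0,0.54,1],[-69,-60,60,0,0,0.54,1],[-69,-60,60,0,0,0.54,1]]
  ]
}}

```text
time_s: 3.62
eef_pos: [0.5739, -0.099, 0.2582]
eef_rot: [0.442, 0.897, 0.0, 0.001]
contact_force: [-0.2, 0.2, 0.5]
width: 0.0854
grip_force: 0.0
```

```bash
cat > look.py <<'E'
from h import *
import sys
st=float(sys.argv[1])
s=read_state();print({k:np.round(s[k],4).tolist() for k in("time_s","joints","eef_pos","eef_rot","width","grip_force","contact_force","ft_torque")})
P={}
for c in("wrist","scene","side"):
    im=grab_frame(c)
    if c=="wrist": w=im
    for n,z in(("plug_grip",.177-st),("boss_mark",.13)):
        for q in tip_of(c,n)[:1]:
            P.setdefault(n,[]).append(ray(c,q["position"])); print(c,n,np.round(q["position"],3),round(q["confidence"],2),np.round(at_z(c,q["position"],z),4))
for n in P: print(n,"tri",np.round(tri(P[n]),4), "scene+side",np.round(tri(P[n][-2:]),4))
R=Rn.from_quat(s["eef_rot"]).as_matrix();d=at_z
print("tool y yaw deg",np.degrees(np.arctan2(R[1,1],R[0,1])), "z",R[:,2].round(3))
# yellow mark centroid at its height
hsv=cv2.cvtColor(w,cv2.COLOR_BGR2HSV);m=cv2.inRange(hsv,(20,120,80),(35,255,255))
n,l,stt,ce=cv2.connectedComponentsWithStats(m)
for i in range(1,n):
    if stt[i,4]>60: print("yellow",stt[i,4],ce[i].round(1),np.round(at_z("wrist",(ce[i][1]/480,ce[i][0]/640),.183-st),4))
if len(sys.argv)>2: cv2.imwrite("pics/%s.png"%sys.argv[2],w)
E
python3 look.py 0.0015 c
```

```text
{'time_s': 3.625, 'joints': [0.0384, 0.3208, 0.108, 1.7132, -0.0385, 1.1084, 0.8127], 'eef_pos': [0.5739, -0.099, 0.2582], 'eef_rot': [0.4422, 0.8969, 0.0004, 0.0006], 'width': 0.0854, 'grip_force': 0.0, 'contact_force': [-0.1841, 0.2136, 0.5448], 'ft_torque': [0.0065, -0.0236, -0.0045]}
wrist plug_grip [0.544 0.495] 0.91 [ 0.5746 -0.1095  0.1755]
wrist boss_mark [0.552 0.545] 0.75 [ 0.6052 -0.1105  0.13  ]
scene plug_grip [0.355 0.412] 0.86 [ 0.5805 -0.1125  0.1755]
scene boss_mark [0.397 0.401] 0.91 [ 0.6013 -0.1165  0.13  ]
side plug_grip [0.627 0.608] 0.86 [ 0.577  -0.112   0.1755]
side boss_mark [0.648 0.622] 0.77 [ 0.6037 -0.1116  0.13  ]
plug_grip tri [ 0.5775 -0.1117  0.1737] scene+side [ 0.5789 -0.1122  0.1745]
boss_mark tri [ 0.6035 -0.1119  0.1327] scene+side [ 0.6024 -0.1136  0.1329]
tool y yaw deg 37.50889386905249 z [ 0.001  0.    -1.   ]
yellow 4424 [401.2  72. ] [0.544  0.0066 0.1815]
yellow 1776 [321.4 215.1] [ 0.5576 -0.0832  0.1815]
yellow 589 [314.8 292.5] [ 0.5848 -0.126   0.1815]
```

View pics/c.png

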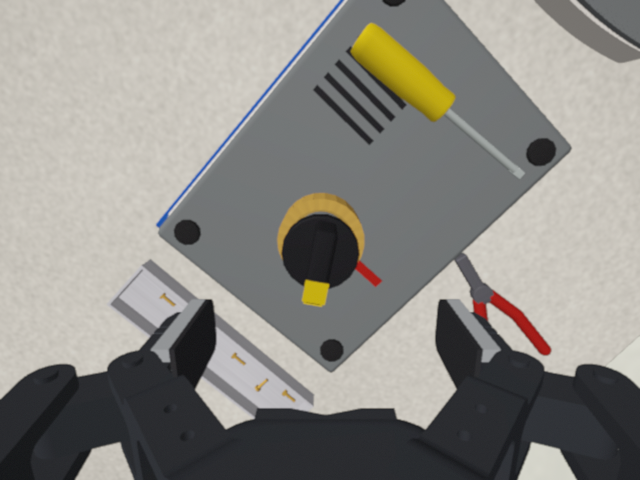

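The wrist view shows the plug head at (321, 250) and the bar leaning about 6° clockwise of the tool's x. The yellow mark is at (315, 293) and the red stripe at (368, 272). I'll go lower, correct and check again.

>>> {"method": "jog_arm", "body": {
  "deltas": [
    [[-9,-6,20,0,0,0.1,1],[-9,-6,45,0,0,0.1,1],[-9,-6,45,0,0,0.1,1],[-9,-6,45,0,0,0.1,1],[-9,-6,45,0,0,0.1,1]]
  ]
}}

```text
time_s: 4.7
eef_pos: [0.5751, -0.1108, 0.2137]
eef_rot: [0.488, 0.873, 0.0, 0.001]
contact_force: [-0.6, -0.2, -0.7]
width: 0.0856
grip_force: 0.0
```

```bash
python3 look.py 0.0015 d
```

```text
{'time_s': 4.7, 'joints': [0.0443, 0.3701, 0.1267, 1.7532, -0.0539, 1.0196, 0.742], 'eef_pos': [0.5751, -0.1108, 0.2137], 'eef_rot': [0.4879, 0.8729, 0.0004, 0.0009], 'width': 0.0856, 'grip_force': 0.0, 'contact_force': [-0.6314, -0.2182, -0.7403], 'ft_torque': [-0.0153, -0.0498, 0.0392]}
wrist plug_grip [0.563 0.512] 0.84 [ 0.5747 -0.1085  0.1755]
wrist boss_mark [0.557 0.571] 0.82 [ 0.6037 -0.1084  0.13  ]
scene plug_grip [0.353 0.421] 0.6 [ 0.57   -0.1073  0.1755]
scene boss_mark [0.401 0.404] 0.92 [ 0.602  -0.1099  0.13  ]
side plug_grip [0.626 0.61 ] 0.95 [ 0.5793 -0.1127  0.1755]
side boss_mark [0.648 0.632] 0.91 [ 0.6117 -0.1183  0.13  ]
plug_grip tri [ 0.5745 -0.1094  0.1764] scene+side [ 0.5742 -0.1103  0.1767]
boss_mark tri [ 0.6059 -0.1125  0.1292] scene+side [ 0.6062 -0.1146  0.1304]
tool y yaw deg 31.5926425516012 z [ 0.002 -0.    -1.   ]
yellow 5930 [411.9  36.6] [0.5477 0.0018 0.1815]
yellow 2405 [327.8 213. ] [ 0.5574 -0.0815  0.1815]
yellow 887 [328.  310.5] [ 0.5845 -0.1251  0.1815]
```

View pics/d.png

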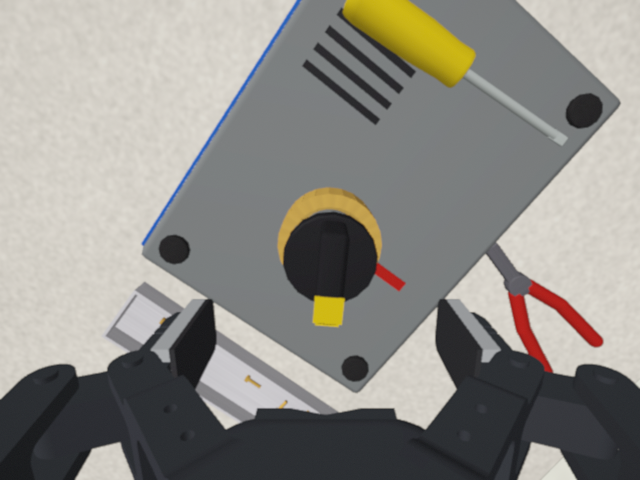

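The bar is centred between the fingers, with its top running from (334, 222) to (330, 297) and about 3° of lean left. I'll descend and close to a loose cage, slightly wider than the bar.

>>> {"method": "jog_arm", "body": {
  "deltas": [
    [[1,1,20,0,0,0.05,1],[1,1,40,0,0,0.05,1],[1,1,48,0,0,0.05,1],[1,1,48,0,0,0.05,1],[1,1,48,0,0,0.05,0.5],[1,1,48,0,0,0.05,0.22],[1,1,48,0,0,0.05,0.22],[1,1,48,0,0,0.05,0.22],[1,1,48,0,0,0.05,0.22]]
  ]
}}

```text
time_s: 6.28
eef_pos: [0.5749, -0.1094, 0.1647]
eef_rot: [0.51, 0.86, 0.0, 0.0]
contact_force: [0.6, 0.3, 0.7]
width: 0.0184
grip_force: 0.4
```

```bash
python3 look.py 0.0015 e
```

```text
{'time_s': 6.275, 'joints': [0.0402, 0.4264, 0.1299, 1.7956, -0.0675, 0.9231, 0.7004], 'eef_pos': [0.5749, -0.1094, 0.1647], 'eef_rot': [0.5097, 0.8603, 0.0002, 0.0003], 'width': 0.0184, 'grip_force': 0.3729, 'contact_force': [0.566, 0.2613, 0.7358], 'ft_torque': [0.0906, -0.1127, 0.0327]}
wrist plug_grip [0.657 0.52 ] 0.76 [ 0.5765 -0.1068  0.1755]
wrist boss_mark [0.632 0.585] 0.95 [ 0.6045 -0.1104  0.13  ]
scene plug_grip [0.351 0.414] 0.57 [ 0.5749 -0.1158  0.1755]
side plug_grip [0.628 0.611] 0.98 [ 0.5782 -0.1152  0.1755]
side boss_mark [0.649 0.628] 0.93 [ 0.6078 -0.1164  0.13  ]
plug_grip tri [ 0.5773 -0.1122  0.1751] scene+side [ 0.5764 -0.1154  0.1769]
boss_mark tri [ 0.6088 -0.1133  0.1247] scene+side [ 0.6088 -0.1133  0.1247]
tool y yaw deg 28.711288285979645 z [ 0.001  0.    -1.   ]
yellow 5816 [443.1  25.8] [ 0.557  -0.003   0.1815]
yellow 3911 [327.9 234.2] [ 0.558  -0.0773  0.1815]
yellow 1464 [329.6 374.6] [ 0.5863 -0.1273  0.1815]
```

View pics/e.png

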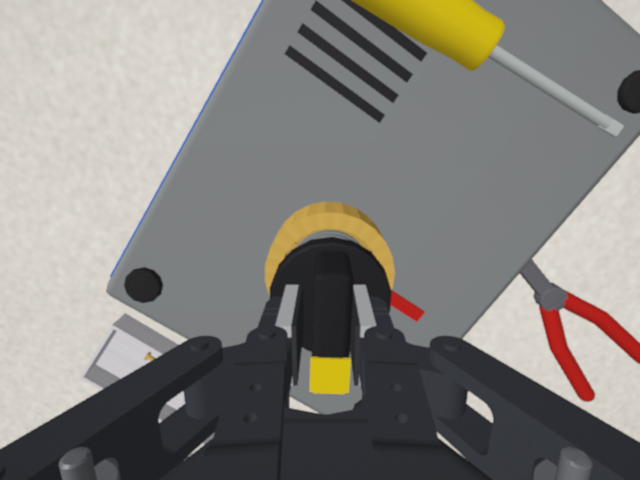

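The cage is good: the bar at columns 312–352 stands midway between the pads. Next I turn backward.

>>> {"method": "jog_arm", "body": {
  "deltas": [
    [[0,0,0,0,0,-0.12,0.21],[0,0,0,0,0,-0.24,0.21],[0,0,0,0,0,-0.36,0.21],[0,0,0,0,0,-0.48,0.21],[0,0,0,0,0,-0.6,0.21],[0,0,0,0,0,-0.72,0.21],[0,0,0,0,0,-0.84,0.21],[0,0,0,0,0,-0.92,0.21],[0,0,0,0,0,-1.0,0.21],[0,0,0,0,0,-1.0,0.21]]
  ]
}}

```text
time_s: 7.98
eef_pos: [0.5752, -0.1088, 0.1648]
eef_rot: [0.035, 0.999, 0.0, 0.001]
contact_force: [1.8, 2.3, 0.5]
width: 0.018
grip_force: 1.5
```

```bash
python3 look.py 0.000
```

```text
{'time_s': 7.975, 'joints': [0.2059, 0.4269, -0.0818, 1.7892, 0.0412, 0.926, 1.6075], 'eef_pos': [0.5752, -0.1088, 0.1648], 'eef_rot': [0.035, 0.9994, 0.0004, 0.0006], 'width': 0.018, 'grip_force': 1.5494, 'contact_force': [1.7867, 2.3039, 0.529], 'ft_torque': [0.5346, -0.4961, -0.064]}
wrist plug_grip [0.67  0.505] 0.57 [ 0.5752 -0.1089  0.177 ]
scene plug_grip [0.35  0.414] 0.77 [ 0.5754 -0.1149  0.177 ]
scene boss_mark [0.398 0.398] 0.81 [ 0.6048 -0.1179  0.13  ]
side plug_grip [0.628 0.607] 0.98 [ 0.5744 -0.1133  0.177 ]
side boss_mark [0.649 0.625] 0.73 [ 0.605  -0.1145  0.13  ]
plug_grip tri [ 0.5755 -0.1119  0.1772] scene+side [ 0.575  -0.114   0.1773]
boss_mark tri [ 0.6049 -0.1159  0.1315] scene+side [ 0.6049 -0.1159  0.1315]
tool y yaw deg 85.99343598189303 z [ 0.001  0.001 -1.   ]
yellow 8557 [570.8 198.9] [ 0.5316 -0.0218  0.183 ]
yellow 99 [ 72.9 142.4] [ 0.5018 -0.1855  0.183 ]
yellow 3990 [325.3 236.2] [ 0.539  -0.1058  0.183 ]
yellow 98 [ 59.1 209.4] [ 0.5233 -0.1959  0.183 ]
yellow 86 [ 87.2 272.2] [ 0.5464 -0.1918  0.183 ]
yellow 76 [ 82.9 319.2] [ 0.5647 -0.198   0.183 ]
yellow 74 [102.  352.8] [ 0.5793 -0.1942  0.183 ]
yellow 1498 [319.2 378.4] [ 0.5964 -0.1121  0.183 ]
```

>>> {"method": "jog_arm", "body": {
  "deltas": [
    [[0,0,0,0,0,-0.06,0.21],[0,0,0,0,0,-0.12,0.21],[0,0,0,0,0,-0.12,0.21]]
  ]
}}

```text
time_s: 8.8
eef_pos: [0.573, -0.11, 0.1635]
eef_rot: [-0.025, 1.0, -0.0, -0.002]
contact_force: [-0.5, 1.5, -1.0]
width: 0.0177
grip_force: 1.0
```

```bash
python3 look.py 0.000 f|grep -v "yellow [19]. "
```

```text
{'time_s': 8.8, 'joints': [0.2261, 0.4287, -0.1055, 1.7907, 0.0554, 0.9281, 1.7166], 'eef_pos': [0.573, -0.11, 0.1635], 'eef_rot': [-0.0245, 0.9997, -0.0001, -0.0016], 'width': 0.0177, 'grip_force': 1.0208, 'contact_force': [-0.4696, 1.5217, -1.0026], 'ft_torque': [0.458, -0.0739, 0.0064]}
wrist plug_grip [0.658 0.509] 0.72 [ 0.5709 -0.1092  0.177 ]
wrist boss_mark [0.686 0.498] 0.92 [ 0.6035 -0.1111  0.13  ]
scene plug_grip [0.355 0.414] 0.63 [ 0.5798 -0.1105  0.177 ]
scene boss_mark [0.404 0.4  ] 0.76 [ 0.6075 -0.1103  0.13  ]
side plug_grip [0.632 0.607] 0.7 [ 0.5718 -0.1158  0.177 ]
side boss_mark [0.632 0.607] 0.7 [ 0.6038 -0.0897  0.13  ]
plug_grip tri [ 0.5757 -0.1119  0.1715] scene+side [ 0.5761 -0.1137  0.1721]
boss_mark tri [ 0.6031 -0.1041  0.1354] scene+side [ 0.6058 -0.0985  0.1369]
tool y yaw deg 92.8125882445158 z [-0.003 -0.    -1.   ]
yellow 109 [ 80.5 115.3] [ 0.5029 -0.1911  0.183 ]
yellow 8289 [574.7 232.9] [ 0.5333 -0.0244  0.183 ]
yellow 103 [ 57.8 181.4] [ 0.5245 -0.2014  0.183 ]
yellow 3885 [327.1 241.5] [ 0.5408 -0.1102  0.183 ]
yellow 88 [ 78.8 248.2] [ 0.5477 -0.1974  0.183 ]
yellow 85 [ 68.3 295.7] [ 0.5662 -0.2036  0.183 ]
yellow 84 [ 83.8 332. ] [ 0.5809 -0.1999  0.183 ]
yellow 1355 [325.5 373.7] [ 0.5944 -0.1081  0.183 ]
```

View pics/f.png

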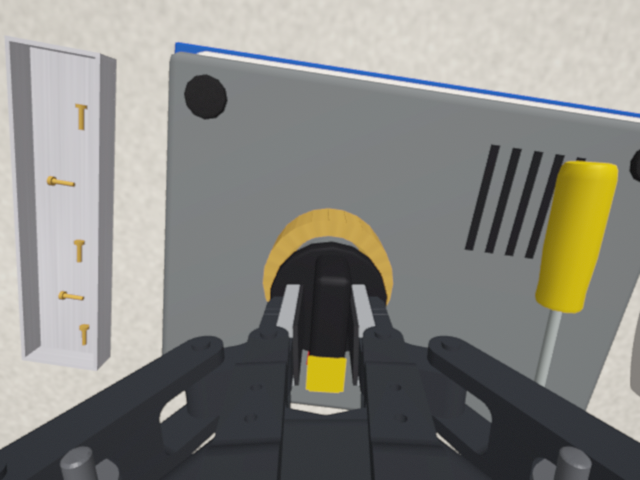

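Compared with the previous view, the head shrank from 120 to 115 px across while the boss stayed at 129 px. Triangulated height also fell, so the plug has dropped about 8 mm with the mark near red. I'll lower to follow it, then turn forward in the loose cage, sinking with the thread.

>>> {"method": "jog_arm", "body": {
  "deltas": [
    [[0,0,4,0,0,0,0.21],[0,0,7,0,0,0,0.21],[0,0,7,0,0,0.15,0.21],[0,0,7,0,0,0.3,0.21],[0,0,7,0,0,0.46,0.21],[0,0,7,0,0,0.62,0.21],[0,0,7.5,0,0,0.78,0.21],[0,0,7.5,0,0,0.94,0.21],[0,0,8,0,0,1.1,0.21],[0,0,8,0,0,1.26,0.21],[0,0,8,0,0,1.42,0.21],[0,0,8,0,0,1.42,0.21]]
  ]
}}

```text
time_s: 10.75
eef_pos: [0.5752, -0.1086, 0.1563]
eef_rot: [0.632, 0.775, 0.0, 0.0]
contact_force: [1.4, 2.7, -1.1]
width: 0.0177
grip_force: 1.3
```

```bash
python3 look.py 0.0096 g|grep -v "yellow [18]. "
```

```text
{'time_s': 10.75, 'joints': [-0.0145, 0.4402, 0.1987, 1.8035, -0.1073, 0.9076, 0.4354], 'eef_pos': [0.5752, -0.1086, 0.1563], 'eef_rot': [0.6316, 0.7753, 0.0003, 0.0003], 'width': 0.0177, 'grip_force': 1.3131, 'contact_force': [1.3822, 2.7165, -1.0809], 'ft_torque': [0.603, -0.45, 0.0437]}
wrist plug_grip [0.661 0.509] 0.74 [ 0.5747 -0.1083  0.1674]
wrist boss_mark [0.498 0.907] 0.75 [ 0.689  -0.0627  0.13  ]
scene plug_grip [0.361 0.413] 0.62 [ 0.5798 -0.113   0.1674]
scene boss_mark [0.399 0.397] 0.7 [ 0.6066 -0.1176  0.13  ]
side plug_grip [0.636 0.611] 0.92 [ 0.5789 -0.1158  0.1674]
side boss_mark [0.648 0.627] 0.89 [ 0.6079 -0.115   0.13  ]
plug_grip tri [ 0.578  -0.1134  0.1645] scene+side [ 0.5793 -0.1147  0.166 ]
boss_mark tri [ 0.6314 -0.0877  0.1512] scene+side [ 0.6071 -0.116   0.1316]
tool y yaw deg 11.664548697054332 z [ 0.001  0.    -1.   ]
yellow 2639 [362.6   9.7] [ 0.564  -0.0034  0.1734]
yellow 4041 [326.9 238.5] [ 0.568  -0.0757  0.1734]
yellow 1466 [332.  375.4] [ 0.5814 -0.1304  0.1734]
```

View pics/g.png

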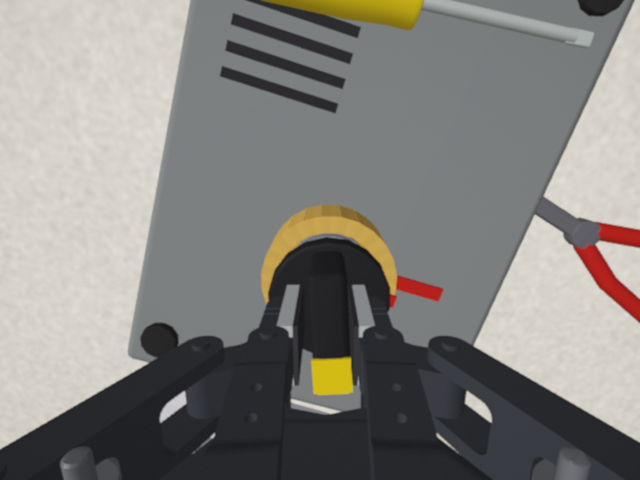

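The plug follows (grip point z ≈ 0.166; the bar lags a few degrees, leaning (325, 260)→(332, 375)). I'll go on forward, then release and swing back half a turn.

>>> {"method": "jog_arm", "body": {
  "deltas": [
    [[0,0,0,0,0,0.16,0.21],[0,0,0.5,0,0,0.32,0.21],[0,0,0.5,0,0,0.48,0.21],[0,0,1,0,0,0.64,0.21],[0,0,1,0,0,0.8,0.21],[0,0,1.5,0,0,0.96,0.21],[0,0,1.5,0,0,1.12,0.21],[0,0,1.5,0,0,1.28,0.21],[0,0,2,0,0,1.44,0.21],[0,0,2,0,0,1.6,0.21],[0,0,2,0,0,1.75,0.21],[0,0,2,0,0,1.75,0.21]]
  ]
}}

```text
time_s: 12.7
eef_pos: [0.5741, -0.1097, 0.1545]
eef_rot: [1.0, 0.012, -0.001, 0.0]
contact_force: [0.5, 1.8, 1.0]
width: 0.0178
grip_force: 0.6
```

>>> {"method": "jog_arm", "body": {
  "deltas": [
    [[0,0,0,0,0,0,1],[0,0,0,0,0,0,1],[0,0,0,0,0,0,1],[0,0,0,0,0,-0.18,1],[0,0,0,0,0,-0.36,1],[0,0,0,0,0,-0.54,1],[0,0,0,0,0,-0.72,1],[0,0,0,0,0,-0.9,1],[0,0,0,0,0,-1.08,1],[0,0,0,0,0,-1.26,1],[0,0,0,0,0,-1.44,1],[0,0,0,0,0,-1.6,1]]
  ]
}}

```text
time_s: 14.2
eef_pos: [0.5744, -0.1098, 0.1544]
eef_rot: [0.687, 0.727, -0.0, -0.0]
contact_force: [0.8, 0.6, -0.7]
width: 0.0852
grip_force: 0.0
```

>>> {"method": "jog_arm", "body": {
  "deltas": [
    [[0,0,0,0,0,-0.18,1],[0,0,0,0,0,-0.36,1],[0,0,0,0,0,-0.54,1],[0,0,0,0,0,-0.72,1],[0,0,0,0,0,-0.9,1],[0,0,0,0,0,-1.08,1],[0,0,0,0,0,-1.26,1],[0,0,0,0,0,-1.44,1],[0,0,0,0,0,-1.6,1],[0,0,0,0,0,-1.6,1],[0,0,0,0,0,-1.6,1]]
  ]
}}

```text
time_s: 15.58
eef_pos: [0.5744, -0.1098, 0.1544]
eef_rot: [-0.038, 0.999, -0.0, -0.0]
contact_force: [-0.4, -0.6, -0.5]
width: 0.0855
grip_force: 0.0
```

```bash
python3 look.py 0.0118 i|grep -v "yellow [189]. "
```

```text
{'time_s': 15.575, 'joints': [0.2367, 0.4412, -0.1197, 1.7963, 0.0648, 0.9081, 1.7362], 'eef_pos': [0.5744, -0.1098, 0.1544], 'eef_rot': [-0.0385, 0.9993, -0.0, -0.0001], 'width': 0.0855, 'grip_force': 0.0, 'contact_force': [-0.3807, -0.5517, -0.4939], 'ft_torque': [0.0207, -0.0013, -0.0576]}
wrist plug_grip [0.671 0.513] 0.75 [ 0.5761 -0.1076  0.1652]
wrist boss_mark [0.706 0.495] 0.66 [ 0.6052 -0.1105  0.13  ]
scene plug_grip [0.36 0.42] 0.69 [ 0.5722 -0.1092  0.1652]
scene boss_mark [0.4   0.401] 0.87 [ 0.6044 -0.1133  0.13  ]
side plug_grip [0.638 0.607] 0.66 [ 0.5753 -0.114   0.1652]
plug_grip tri [ 0.5747 -0.11    0.1653] scene+side [ 0.5735 -0.1119  0.1645]
boss_mark tri [ 0.6049 -0.1112  0.1316] scene+side [ 0.6049 -0.1112  0.1316]
tool y yaw deg 94.40843802129582 z [-0. -0. -1.]
yellow 119 [ 73.8 104.4] [ 0.5022 -0.1956  0.1712]
yellow 112 [ 48.2 172.5] [ 0.5248 -0.2064  0.1712]
yellow 9165 [586.3 241.5] [ 0.5339 -0.0189  0.1712]
yellow 4322 [326.8 244.2] [ 0.5423 -0.1107  0.1712]
yellow 980 [321.8 266.6] [ 0.5509 -0.1118  0.1712]
yellow 1794 [324.  304.7] [ 0.5659 -0.1098  0.1712]
```

View pics/i.png

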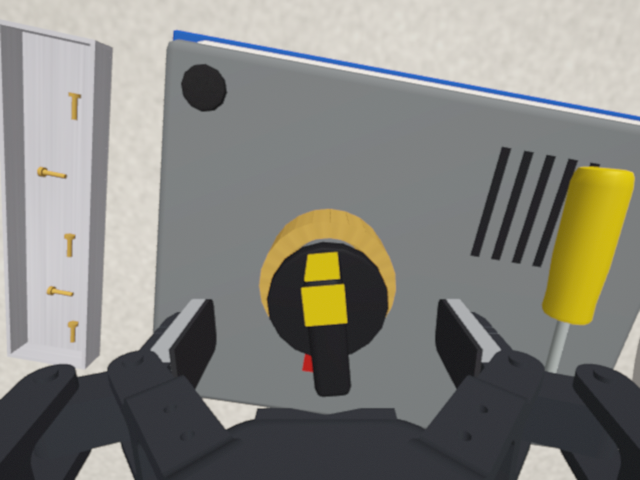

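The bar, from yellow end (323, 265) to far end (332, 385), is nearly aligned with the tool and spin is about 2.9. I'll close the cage again and continue.

>>> {"method": "jog_arm", "body": {
  "deltas": [
    [[0,0,0,0,0,0,0.5],[0,0,0,0,0,0,0.21],[0,0,0,0,0,0,0.21],[0,0,0,0,0,0,0.21],[0,0,0,0,0,0.16,0.21],[0,0,0,0,0,0.32,0.21],[0,0,0.5,0,0,0.48,0.21],[0,0,0.5,0,0,0.64,0.21],[0,0,1,0,0,0.8,0.21],[0,0,1,0,0,0.96,0.21],[0,0,1.5,0,0,1.12,0.21],[0,0,1.5,0,0,1.28,0.21]]
  ]
}}

```text
time_s: 17.52
eef_pos: [0.5754, -0.1068, 0.153]
eef_rot: [0.566, 0.825, 0.001, -0.0]
contact_force: [1.6, 4.1, 0.4]
width: 0.018
grip_force: 1.9
```

>>> {"method": "jog_arm", "body": {
  "deltas": [
    [[0,0,0,0,0,0.16,0.21],[0,0,0.5,0,0,0.32,0.21],[0,0,0.5,0,0,0.48,0.21],[0,0,1,0,0,0.64,0.21],[0,0,1,0,0,0.8,0.21],[0,0,1,0,0,0.96,0.21],[0,0,1.5,0,0,1.12,0.21],[0,0,1.5,0,0,1.28,0.21],[0,0,2,0,0,1.44,0.21],[0,0,2,0,0,1.6,0.21],[0,0,2,0,0,1.75,0.21],[0,0,2,0,0,1.75,0.21]]
  ]
}}

```text
time_s: 19.02
eef_pos: [0.5748, -0.1092, 0.151]
eef_rot: [0.995, 0.097, 0.0, 0.0]
contact_force: [0.2, 0.4, -0.5]
width: 0.0179
grip_force: 0.2
```

```bash
python3 look.py 0.0155 j|grep -v "yellow [189]. "
```

```text
{'time_s': 19.025, 'joints': [-0.28, 0.4922, 0.5502, 1.8167, -0.3153, 0.9204, -0.9666], 'eef_pos': [0.5748, -0.1092, 0.151], 'eef_rot': [0.9953, 0.0967, 0.0001, 0.0002], 'width': 0.0179, 'grip_force': 0.1642, 'contact_force': [0.1931, 0.381, -0.5033], 'ft_torque': [-0.0755, -0.0199, 0.0432]}
wrist plug_grip [0.642 0.505] 0.58 [ 0.5769 -0.1074  0.1615]
wrist boss_mark [0.466 0.536] 0.98 [ 0.6045 -0.111   0.13  ]
scene plug_grip [0.368 0.419] 0.92 [ 0.5764 -0.1052  0.1615]
scene boss_mark [0.399 0.403] 0.73 [ 0.601  -0.1123  0.13  ]
side plug_grip [0.643 0.61 ] 0.59 [ 0.577  -0.117   0.1615]
side boss_mark [0.644 0.631] 0.94 [ 0.6145 -0.1153  0.13  ]
plug_grip tri [ 0.5763 -0.1103  0.1577] scene+side [ 0.5766 -0.112   0.1571]
boss_mark tri [ 0.6066 -0.1126  0.1342] scene+side [ 0.6069 -0.1139  0.1339]
tool y yaw deg -78.89979415525438 z [ 0. -0. -1.]
yellow 102 [634. 138.] [ 0.66   -0.1957  0.1675]
yellow 122 [627.3 185.1] [ 0.645  -0.1999  0.1675]
yellow 8755 [ 65.2 268.4] [ 0.5775 -0.0121  0.1675]
yellow 3942 [323.5 240.2] [ 0.606  -0.102   0.1675]
yellow 870 [314.6 255.7] [ 0.5997 -0.1     0.1675]
yellow 1795 [318.3 292.7] [ 0.5858 -0.104   0.1675]
yellow 75 [523.2 349.2] [ 0.5777 -0.1863  0.1675]
```

View pics/j.png

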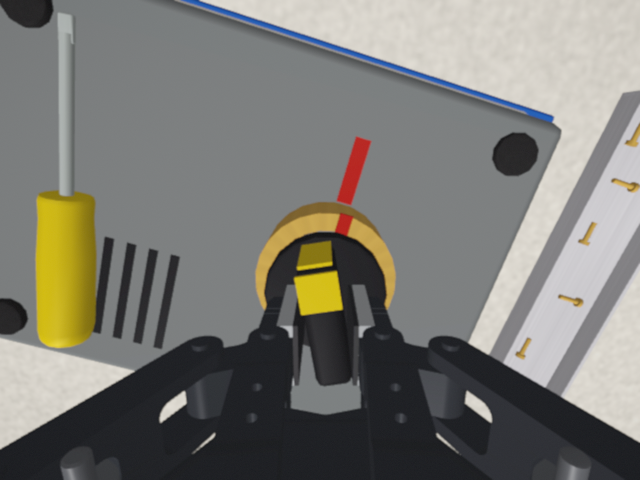

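The red stripe runs (343, 222)→(364, 140), yaw about -3°. The bar lags at yaw about 19°, so 0.39 rad is left for the plug. I'll push it round in the cage, bring the fingers back parallel and close lightly.

>>> {"method": "jog_arm", "body": {
  "deltas": [
    [[0,0,0.5,0,0,0.13,0.21],[0,0,0.5,0,0,0.26,0.21],[0,0,0.5,0,0,0.37,0.21],[0,0,0.5,0,0,0.37,0.21],[0,0,0.5,0,0,0.25,0.21],[0,0,0.5,0,0,0.25,0.21],[0,0,0.5,0,0,0.25,0.18],[0,0,0.5,0,0,0.25,0.165],[0,0,0.5,0,0,0.25,0.155],[0,0,0.5,0,0,0.25,0.155]]
  ]
}}

```text
time_s: 20.72
eef_pos: [0.5748, -0.1088, 0.1505]
eef_rot: [1.0, -0.029, 0.0, -0.0]
contact_force: [0.9, 3.9, 1.1]
width: 0.0138
grip_force: 19.4
```

```bash
python3 look.py 0.016 k|grep -v "yellow [189]. "
```

```text
{'time_s': 20.725, 'joints': [-0.322, 0.5058, 0.608, 1.8186, -0.3542, 0.9272, -1.1854], 'eef_pos': [0.5748, -0.1088, 0.1505], 'eef_rot': [0.9996, -0.0289, 0.0001, -0.0003], 'width': 0.0138, 'grip_force': 19.3681, 'contact_force': [0.9039, 3.9307, 1.0586], 'ft_torque': [0.7711, -0.1769, -0.0419]}
wrist plug_grip [0.652 0.505] 0.59 [ 0.5756 -0.1077  0.161 ]
wrist boss_mark [0.458 0.512] 0.71 [ 0.6058 -0.1112  0.13  ]
scene plug_grip [0.361 0.411] 0.8 [ 0.5785 -0.1194  0.161 ]
scene boss_mark [0.403 0.4  ] 0.77 [ 0.6073 -0.1104  0.13  ]
side plug_grip [0.637 0.608] 0.86 [ 0.5801 -0.1113  0.161 ]
side boss_mark [0.641 0.626] 0.89 [ 0.6126 -0.1097  0.13  ]
plug_grip tri [ 0.5794 -0.1119  0.1657] scene+side [ 0.5793 -0.1146  0.1648]
boss_mark tri [ 0.6083 -0.1107  0.1328] scene+side [ 0.6096 -0.1099  0.1323]
tool y yaw deg -93.31268710018067 z [ 0.     0.001 -1.   ]
yellow 160 [621.   52.3] [ 0.6624 -0.2053  0.167 ]
yellow 145 [625.5 106.5] [ 0.6463 -0.2093  0.167 ]
yellow 110 [596.5 167.7] [ 0.6272 -0.2027  0.167 ]
yellow 4024 [324.9 241.6] [ 0.6065 -0.11    0.167 ]
yellow 102 [598.4 239. ] [ 0.602  -0.2069  0.167 ]
yellow 872 [324.4 255. ] [ 0.6015 -0.1095  0.167 ]
yellow 7772 [ 83.4 324.9] [ 0.5787 -0.0165  0.167 ]
yellow 1775 [324.6 292.1] [ 0.5871 -0.1088  0.167 ]
```

View pics/k.png

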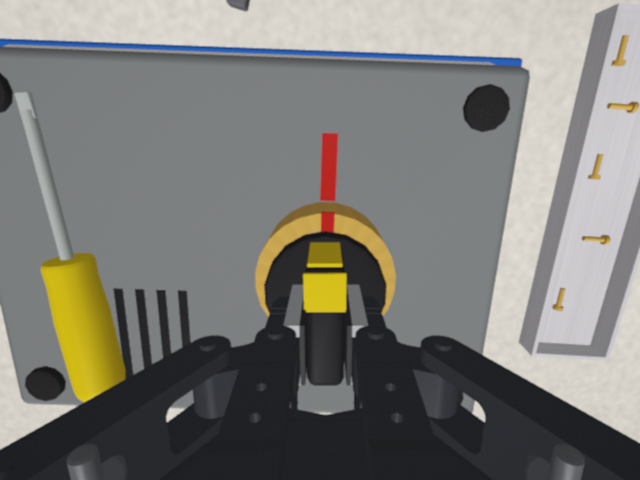

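Yellow at (325, 255) points straight at the red stripe at (329, 200). Mark size against tool height fits stem ≈ 16 mm, and the grip is light at 19 N per finger. Handing in.

```bash
python3 -c "
from cell import *
print(job_done())"
```

```text
the job is handed in; nothing more can be done
None
```

The plug was turned back until it dropped into the thread, then forward one full turn with one re-grip partway, to the red mark; it was handed in still held lightly (about 19 N per finger), with no result reported back.

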